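# Spread the heaped blocks over the drying board

### The job

The three hardwood blocks lie heaped together on the drying board. Spread them out into one even layer to dry: one block lying flat in the middle of each third of the board (two dark lines across it mark the thirds), with clear air between them.

Things in the scene. Friction and masses are not known exactly. Their poses are not given: they have to be found in the camera images.
- board: narrow plywood drying board on two cross bearers, fixed to the bench; 130 (its x) x 406 (its y) mm, its flat upper face 52 mm above the bench; origin on the bench under its centre, z up, long side along its y. The long sides are open; a dark cleat 8 mm thick and 10 mm high stands along each end, leaving 390 mm between them. Two thin dark lines across it at y = -65 and +65 mm divide it into thirds, whose middles lie at y = -130, 0 and +130 mm, x = 0
- block_a: hardwood block with rounded edges, light brown, 46 (its x) x 82 (its y) x 30 mm high; origin at the centre of its underside, z up. Loose, 45 to 90 g. At the start it lies on the board, its long side nearly along the board, and carries one end of block_c
- block_b: hardwood block with rounded edges, slightly darker brown, 46 (its x) x 82 (its y) x 30 mm high; origin at the centre of its underside, z up. Loose, 45 to 90 g. At the start it lies on the board end to end with block_a, 2 to 6 mm farther along the board's +y, and carries the other part of block_c
- block_c: hardwood block with rounded edges, light brown, 46 (its x) x 82 (its y) x 30 mm high; origin at the centre of its underside, z up. Loose, 45 to 90 g. At the start it lies flat on top of block_a and block_b, over the gap between them, turned by up to 35 degrees

How it is judged:
At the end, for the whole second after the job is handed in: Each third of the board holds one block, its centre within 20 mm along the board and 30 mm across it of the middle of that third; all three lie flat on the board, at rest and not touching one another (((y of block_a in the frame of board between -0.15 and -0.11 m and x of block_a in the frame of board between -0.03 and 0.03 m) or (y of block_b in the frame of board between -0.15 and -0.11 m and x of block_b in the frame of board between -0.03 and 0.03 m) or (y of block_c in the frame of board between -0.15 and -0.11 m and x of block_c in the frame of board between -0.03 and 0.03 m)) and ((y of block_a in the frame of board between -0.02 and 0.02 m and x of block_a in the frame of board between -0.03 and 0.03 m) or (y of block_b in the frame of board between -0.02 and 0.02 m and x of block_b in the frame of board between -0.03 and 0.03 m) or (y of block_c in the frame of board between -0.02 and 0.02 m and x of block_c in the frame of board between -0.03 and 0.03 m)) and ((y of block_a in the frame of board between 0.11 and 0.15 m and x of block_a in the frame of board between -0.03 and 0.03 m) or (y of block_b in the frame of board between 0.11 and 0.15 m and x of block_b in the frame of board between -0.03 and 0.03 m) or (y of block_c in the frame of board between 0.11 and 0.15 m and x of block_c in the frame of board between -0.03 and 0.03 m)) and z of each of block_a, block_b, block_c in the frame of board below 0.056 m and angle between each of block_a, block_b, block_c's own z axis and vertical below 0.12 rad and linear speed of each of block_a, block_b, block_c below 0.02 m/s and contact force between block_a and block_b below 0.05 N and contact force between each of block_b, block_a and block_c below 0.05 N).
It also fails if it takes over 58 s, if anything falls off the work surface, if the arm or the gripper's body presses on something with over 40 N, if the wrist force passes 120 N, or if a joint passes its speed limit or range.

### The arm

A 6-joint arm with a two-finger parallel gripper is mounted at the origin on a cart in front of the work surface, level with it; the furniture and walls round the work are solid. World frame = base frame: x ahead of the robot, y to its left, z up, the work surface at z = 0. Lengths are in m, angles in rad, forces in N, time in s.
With the tool pointing down it reaches from about 0.4 to 0.925 m from the base axis. Payload 3.4 kg.
Tool frame: the origin (TCP) lies between the finger pads; the fingertips stand 11 mm ahead of it and the grasp point (between the pads) lies 8 mm behind it; z points along the fingers, y is the line along which they close (so a half turn about z gives the same grasp; the last joint's range is limited). The gripper opens to 85 mm and grips with 20 to 120 N. Pads are 22 mm wide; open, the fingers measure 114 mm over their backs; the gripper's body (76 mm by 85 mm) begins 54 mm behind the grasp point. The pads swing forward as they close: fully open they stand 13 mm farther back than shut.
Start: joints at [1.135, 0.307, 1.506, -0, 1.328, -0.073], TCP at [0.204, 0.538, 0.242] pointing down, gripper open.
Joint ranges: [-3.12, 3.12], [-1.05, 2.28], [0.14, 2.33], [-1.42, 4.57], [0.1, 2.73], [-2.68, 2.68]. Speed limits (rad/s): [2.57, 2.57, 3.14, 3.14, 3.14, 3.14].

### API

Orientations are given as a rotation vector (axis times angle).
In Python, from bench import robot, gripper_open, gripper_close, grab_frame gives the robot as it stands. The module is installed in compiled form; this text tells all that it offers. Calls block until the motion is done:
- robot.move_to(position, orientation): joint-space move of the TCP to a pose.
- robot.line_to(position, ori=None, max_speed=0.15, threshold=None): straight line of the TCP; ori=None keeps the orientation; max_speed is the mean speed in m/s. With threshold (N) it stops when the force on the tool has changed by that much, and returns True; else False.
- robot.movej(angles): joint-space move.
- gripper_open() and gripper_close(force=None): open the fingers fully, or close them until they stop; force is the grip in N (None keeps the last).
- robot.wait(seconds).
- robot.inverse_kinematics(position, orientation): joint angles nearest the present ones, or None.
- robot.get_obs(): the state.
- grab_frame(name): name is "scene" or "side" or "wrist"; returns a dict with "image" (420x560x3 uint8, red, green, blue), "K" (3x3 intrinsics, pixels), "world_from_camera" (4x4, takes a point from camera to world coordinates). Camera axes: x right, y down, z forward; pixel columns grow to the right and rows downward; lengths in m; the calibration is good to about 2 mm. A picture is of the moment at which its call begins. There is no depth.
A pose or a line that the arm cannot do raises robot.IKError and nothing moves.
- robot.close_job(): hands the job in; it is judged then, once.
The state is a dict: "time_s": time; "joints": joint angles; "joint_velocities": joint speeds; "joint_torque": joint torques, N m; "eef_pos": TCP position; "orientation": TCP orientation; "contact_force": force on the tool from outside, world axes, zero at the start; "ft_torque": the same for the moment, N m; "opening": finger opening in m; "gripper_force": force on a finger pad.
Only numpy, scipy, OpenCV 4.12 (cv2) and the standard library are available. Lean on these libraries where they do the work, as an engineer would, in place of code of your own. Each camera call takes 0.05 s, during which the arm holds its last target. There are 200 camera calls.

## Working session

There is one attempt and no reset: what is moved stays moved. The work goes in short steps, each a Python script; the robot and the scene stay as the last script left them, time stands still between calls to the robot, and variables do not carry over. Pictures are saved under pics/ and viewed, at most 10 in all, crops included, and the job is handed in when it is done.

```bash
mkdir -p pics
python3 - <<'E'
from bench import robot, grab_frame
import cv2,numpy as np
for n in ["scene","side"]:
    f=grab_frame(n); cv2.imwrite(f"pics/{n}0.png",f["image"][:,:,::-1]); np.savez(f"pics/{n}0.npz",**f)
    print(n,f["K"].round(1).tolist(),f["world_from_camera"].round(3).tolist())
print(robot.get_obs()["orientation"],robot.get_obs()["time_s"])
E
```

```text
scene [[435.3, 0.0, 278.8], [0.0, 435.3, 208.0], [0.0, 0.0, 1.0]] [[-0.555, -0.652, 0.517, 0.097], [-0.832, 0.427, -0.355, 0.12], [0.01, -0.627, -0.779, 0.73], [0.0, 0.0, 0.0, 1.0]]
side [[453.1, 0.0, 282.0], [0.0, 453.1, 207.4], [0.0, 0.0, 1.0]] [[-0.846, -0.369, 0.386, 0.207], [-0.533, 0.569, -0.626, 0.355], [0.011, -0.735, -0.678, 0.664], [0.0, 0.0, 0.0, 1.0]]
[-5.66561554e-01 -3.08959352e+00  2.86123801e-03] 0.1
```

View pics/scene0.png

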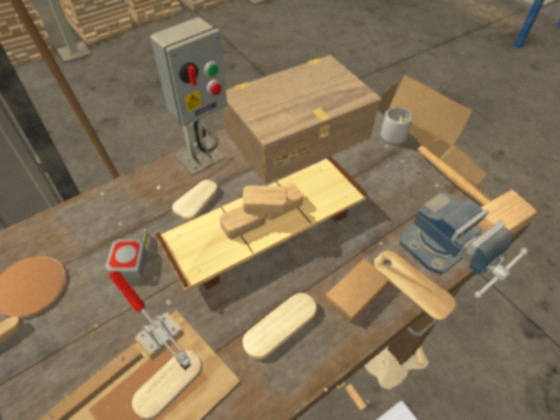

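View pics/side0.png

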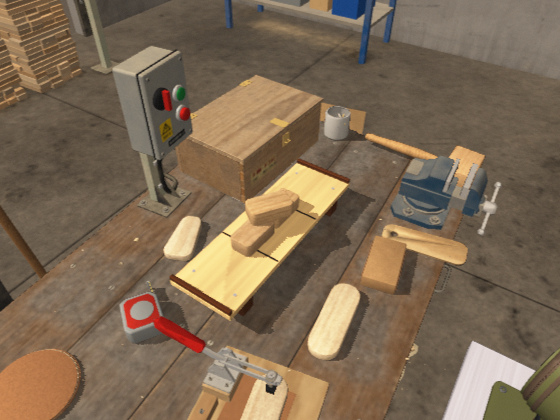

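The scene view shows the board from about (160,235) to (365,185), with the heap around (262,205). There is a chest behind the board's far side and one end. In the side view the board runs from (175,280) to (350,180), with the heap at (265,220). Next I'll enlarge crops to read positions.

Run:
```python
import cv2
a=cv2.imread("pics/scene0.png")[150:290,150:375]; b=cv2.imread("pics/side0.png")[155:320,165:360]
for n,i,s,o in(("sc",a,3.5,(150,150)),("sd",b,3.6,(165,155))):
    s=3.5
    j=cv2.resize(i,None,fx=s,fy=s,interpolation=cv2.INTER_CUBIC)
    for k in range(0,i.shape[1],25): cv2.putText(j,str(o[0]+k),(int(k*s),10),0,.4,(255,255,255)); cv2.line(j,(int(k*s),12),(int(k*s),20),(255,255,255))
    for k in range(0,i.shape[0],25): cv2.putText(j,str(o[1]+k),(8,int(k*s)+4),0,.4,(255,255,255)); cv2.line(j,(0,int(k*s)),(7,int(k*s)),(255,255,255))
    cv2.imwrite(f"pics/{n}.png",j); print(j.shape)
```

```text
(490, 788, 3)
(578, 682, 3)
```

View pics/sc.png

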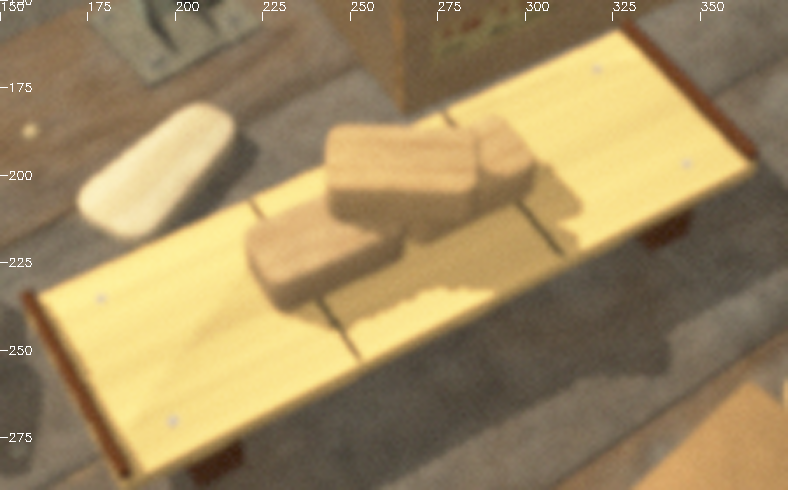

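View pics/sd.png

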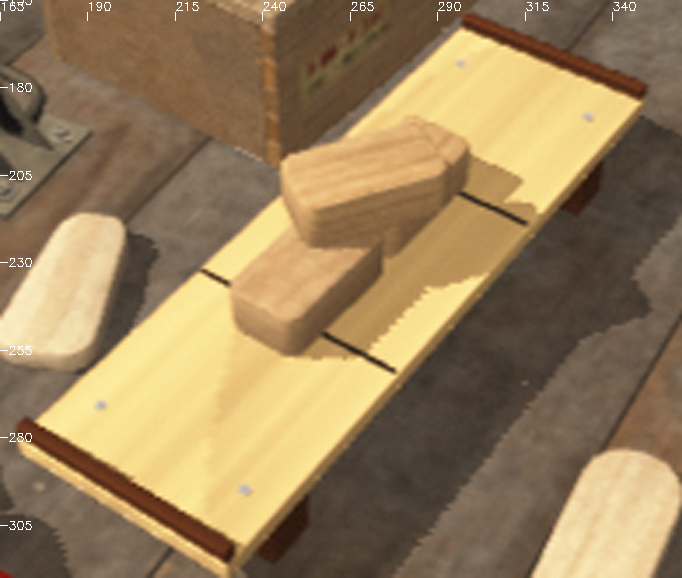

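The crops show the following, in crop pixels:

| Item | Side view | Scene view |
|---|---|---|
| Left third line | (203,270)–(395,371) | (252,200)–(360,360) |
| Right third line, near end | (528,223) | (566,255) |
| c top, corners | (282,165), (312,218), (445,165), (408,118) | around (327,125)–(475,190) |

One lower block sticks out at the left and the other at the right.

```bash
cat > h.py <<'E'
import numpy as np, cv2
def bp(f,uv,z):
    T=f["world_from_camera"];d=T[:3,:3]@np.linalg.solve(f["K"],np.r_[uv,1.]);return (T[:3,3]+d*(z-T[2,3])/d[2])[:2]
def pj(f,P):
    T=np.linalg.inv(f["world_from_camera"]);p=(T[:3,:3]@np.asarray(P).T).T+T[:3,3];p=p@f["K"].T;return p[:,:2]/p[:,2:]
def rect(x,y,a,w,l,z):
    c,s=np.cos(a),np.sin(a);q=np.array([[-w,-l],[w,-l],[w,l],[-w,l]])/2
    return np.c_[q@np.array([[c,s],[-s,c]])+[x,y],np.full(4,z)]
E
python3 - <<'E'
from h import *
S={"side":(165,155,np.load("pics/side0.npz")),"scene":(150,150,np.load("pics/scene0.npz"))}
def g(n,pts,z):
    o=S[n]; return np.array([bp(o[2],(o[0]+u/3.5,o[1]+v/3.5),z) for u,v in pts])
for n,L,c in(("side",[(203,270),(395,371),(528,223),(232,562),(645,96)],[(282,165),(312,218),(445,165),(408,118)]),
           ("scene",[(252,200),(360,360),(566,255),(445,110),(140,488),(752,168)],[(327,125),(327,190),(475,190),(475,133)])):
    b=g(n,L,.052);t=g(n,c,.112);print(n,b.round(4).tolist());print(" c",t.round(4).tolist(),t.mean(0).round(4))
print("a side",g("side",[(233,288),(290,322),(380,247)],.082).round(4).tolist())
print("a scene",g("scene",[(248,232),(270,280),(402,228)],.082).round(4).tolist())
print("b side",g("side",[(468,150),(410,118),(440,122)],.082).round(4).tolist())
print("b scene",g("scene",[(533,158),(500,118)],.082).round(4).tolist())
E
```

```text
side [[0.6115, -0.0915], [0.4869, -0.0876], [0.4827, -0.2179], [0.488, 0.0471], [0.477, -0.3534]]
 c [[0.5841, -0.1301], [0.5484, -0.106], [0.5131, -0.1761], [0.5493, -0.1975]] [ 0.5487 -0.1524]
scene [[0.6108, -0.0945], [0.4847, -0.0892], [0.4808, -0.2211], [0.6083, -0.225], [0.4805, 0.041], [0.4722, -0.3496]]
 c [[0.5889, -0.1349], [0.5498, -0.1115], [0.5073, -0.1763], [0.5402, -0.1987]] [ 0.5465 -0.1554]
a side [[0.5713, -0.0677], [0.5338, -0.0644], [0.525, -0.1324]]
a scene [[0.5699, -0.0724], [0.5357, -0.0666], [0.5269, -0.143]]
b side [[0.5255, -0.2226], [0.567, -0.2282], [0.5509, -0.2345]]
b scene [[0.5285, -0.2309], [0.5633, -0.2326]]
```

```bash
cat >> h.py <<'E'
def down(deg):
    p=np.radians(deg+90)/2;r=np.pi*np.array([np.cos(p),np.sin(p),0]);return r
B=np.array([.547,-.1555]);U=np.array([.0314,.9995])  # board centre, its long axis
E
python3 - <<'E'
from h import *
from bench import robot,grab_frame
for th in (-27,153,-2,178):
    for p in ((*B,.30),(*(B-.13*U),.07),(*(B+.13*U),.07)):
        q=robot.inverse_kinematics(p,down(th)); print(th,np.round(p,3),None if q is None else np.round(q,2))
f=np.load("pics/side0.npz");print("chest corner",bp(f,(165+272/3.5,155+165/3.5),0))
th=-2 if robot.inverse_kinematics((*B,.3),down(-2)) is not None else 178
robot.move_to((*(B+[-.0,0]),.30),down(th))
w=grab_frame("wrist");np.savez("pics/w0.npz",**w);cv2.imwrite("pics/w0.png",w["image"][:,:,::-1])
print(robot.get_obs()["joints"],robot.get_obs()["time_s"],w["world_from_camera"].round(3).tolist())
E
```

```text
-27 [ 0.547 -0.156  0.3  ] [-0.35  0.26  1.43 -0.    1.45  0.12]
-27 [ 0.543 -0.285  0.07 ] [-0.55  0.53  1.63 -0.    0.99 -0.08]
-27 [ 0.551 -0.026  0.07 ] [-0.12  0.46  1.77 -0.    0.91  0.35]
153 [ 0.547 -0.156  0.3  ] None
153 [ 0.543 -0.285  0.07 ] None
153 [ 0.551 -0.026  0.07 ] None
-2 [ 0.547 -0.156  0.3  ] [-0.35  0.26  1.43 -0.    1.45 -0.32]
-2 [ 0.543 -0.285  0.07 ] [-0.55  0.53  1.63 -0.    0.99 -0.52]
-2 [ 0.551 -0.026  0.07 ] [-0.12  0.46  1.77 -0.    0.91 -0.09]
178 [ 0.547 -0.156  0.3  ] None
178 [ 0.543 -0.285  0.07 ] [-0.55  0.53  1.63  0.    0.99  2.62]
178 [ 0.551 -0.026  0.07 ] None
chest corner [ 0.66583413 -0.22522297]
[-3.49857470e-01  2.59721965e-01  1.42764778e+00  2.97999049e-04
  1.45442934e+00 -3.16325271e-01] 2.8833 [[0.999, -0.033, -0.009, 0.549], [-0.034, -0.964, -0.264, -0.088], [0.0, 0.264, -0.964, 0.432], [0.0, 0.0, 0.0, 1.0]]
```

View pics/w0.png

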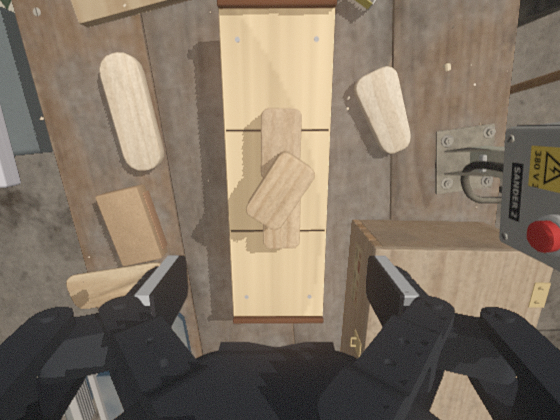

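The wrist view shows the heap clearly. c has corners near (248,210), (278,228), (314,168) and (285,152), A's end is at row 107 and spans columns 261–301, and B's end is at row 248. The third lines are at rows 130 and 231. I'll overlay the model on it to check.

Run:
```python
from h import *
f=np.load("pics/w0.npz")
P=lambda u,v,z:bp(f,(u,v),z)
ln=[P(226,130,.052),P(328,130,.052),P(231,231,.052),P(326,230,.052)];print("lines",np.round(ln,4).tolist(),np.mean(ln,0))
c=np.array([P(*q,.112) for q in((248,210),(278,228),(314,168),(285,152))]);print("c",c.round(4).tolist(),c.mean(0))
print("A end",P(281,107,.082),P(261,125,.082),P(301,125,.082),"B end",P(282,248.5,.082),P(264,240,.082),P(300,240,.082))
im=cv2.resize(f["image"][90:260,200:350,::-1],None,fx=3.5,fy=3.5,interpolation=cv2.INTER_CUBIC)
def dr(x,y,a,z,col):
    p=(pj(f,rect(x,y,a,.046,.082,z))-[200,90])*3.5;cv2.polylines(im,[p.astype(int)],1,col,1)
dr(*c.mean(0),np.radians(-30),.112,(0,0,255))
dr(.553,-.1065,np.radians(-2),.082,(255,0,0)); dr(.548,-.192,np.radians(-2),.082,(0,255,0))
for y in(-.065,.065):
    q=np.c_[[B+y*U+s*.065*np.array([U[1],-U[0]]) for s in(-1,1)],[.052]*2];p=(pj(f,q)-[200,90])*3.5;cv2.polylines(im,[p.astype(int)],0,(255,0,255),1)
cv2.imwrite("pics/ov.png",im)
```

```text
lines [[0.4873, -0.0891], [0.6124, -0.0934], [0.4837, -0.2203], [0.6112, -0.2232]] [ 0.54865372 -0.15648632]
c [[0.5147, -0.1754], [0.5473, -0.1976], [0.5879, -0.1312], [0.5574, -0.1134]] [ 0.55180791 -0.15438091]
A end [ 0.55500749 -0.06647161] [ 0.53193628 -0.08491763] [ 0.57694074 -0.08643854] B end [ 0.55126335 -0.23522365] [ 0.52914362 -0.22305679] [ 0.57403993 -0.22457881]
```

View pics/ov.png

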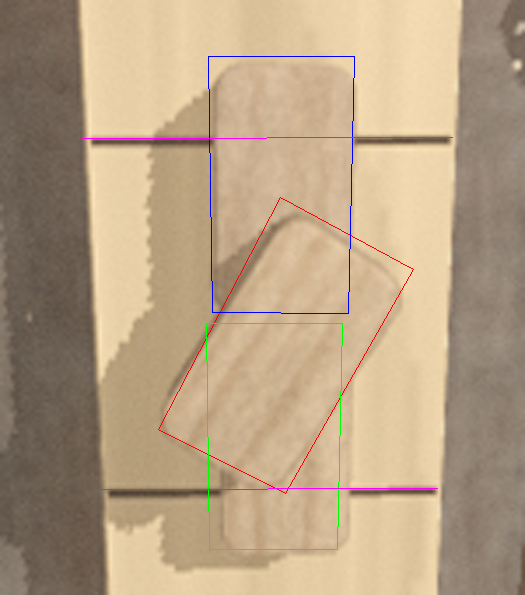

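The blue (A) box needs to move about 1.5 mm toward −y and the green (B) box about 3 mm in +x. c's turn is about 32°. Next I'll move c to the −y third, then look again.

```bash
sed -i 's/^B=np.array.*;U/B=np.array([.5475,-.156]);U/' h.py
cat >> h.py <<'E'
def pick_place(robot,go,gc,src,th,zs,dst,zd,lift):
    """grasp block at src (closing axis th deg, TCP height zs), put it at dst aligned with the board"""
    robot.move_to((*src,zs+.06),down(th)); robot.line_to((*src,zs),max_speed=.1)
    gc(40); print("opening",robot.get_obs()["opening"])
    robot.line_to((*src,zs+lift),max_speed=.1)
    robot.line_to((*dst,zd+lift-max(zs-zd,0)*0+0),ori=down(-1.8),max_speed=.1)
    hit=robot.line_to((*dst,zd+.0005),max_speed=.04,threshold=6); print("hit",hit,robot.get_obs()["eef_pos"])
    go(); robot.line_to((*dst,zd+.08),max_speed=.15)
E
sed -i 's/zd+lift-max(zs-zd,0)\*0+0/zs+lift/' h.py
python3 - <<'E'
from h import *
from bench import *
pick_place(robot,gripper_open,gripper_close,(.5525,-.1555),-32,.094,B-.13*U,.064,.025)
robot.move_to((*B,.30),down(-2))
w=grab_frame("wrist");np.savez("pics/w1.npz",**w)
f=w
im=cv2.resize(f["image"][70:330,190:370,::-1],None,fx=2.3,fy=2.3,interpolation=cv2.INTER_CUBIC)
def dr(x,y,a,z,col):
    p=(pj(f,rect(x,y,a,.046,.082,z))-[190,70])*2.3;cv2.polylines(im,[p.astype(int)],1,col,1)
dr(*(B-.13*U),np.radians(-1.8),.082,(0,0,255))
dr(.5535,-.108,np.radians(-2),.082,(255,0,0)); dr(.551,-.193,np.radians(-2),.082,(0,255,0))
cv2.imwrite("pics/ov1.png",im); print(robot.get_obs()["time_s"])
E
```

```text
opening 0.045516111745548246
hit True [ 0.54322879 -0.28583035  0.06491137]
9.9083
```

View pics/ov1.png

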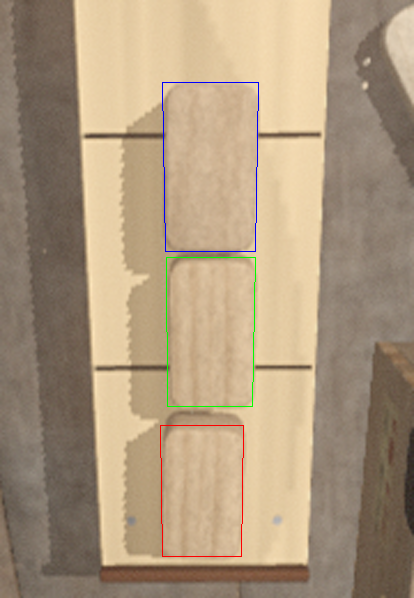

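c lies in the −y third inside its predicted box, and A and B match their boxes. Next A goes to the +y third and B to the middle.

Run:
```python
from h import *
from bench import *
pick_place(robot,gripper_open,gripper_close,(.5535,-.108),-1.8,.064,B+.13*U,.064,.02)
pick_place(robot,gripper_open,gripper_close,(.551,-.193),-1.8,.064,B,.064,.02)
robot.move_to((*B,.30),down(-2))
f=grab_frame("wrist")
im=cv2.resize(f["image"][0:330,190:370,::-1],None,fx=1.8,fy=1.8,interpolation=cv2.INTER_CUBIC)
for k in(-.13,0,.13):
    p=(pj(f,rect(*(B+k*U),np.radians(-1.8),.046,.082,.082))-[190,0])*1.8;cv2.polylines(im,[p.astype(int)],1,(0,0,255),1)
cv2.imwrite("pics/ov2.png",im); print(robot.get_obs()["time_s"])
```

```text
opening 0.04568840688771431
hit True [ 0.55106246 -0.02642154  0.06468334]
opening 0.04533475413013281
hit True [ 0.5470762  -0.15622569  0.06472091]
19.9833
```

View pics/ov2.png

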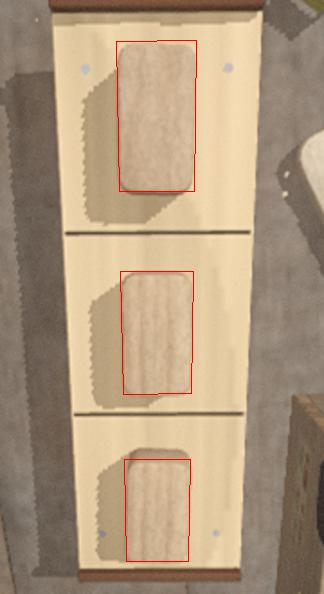

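All three blocks lie flat, each in the middle of its third, with clear gaps between them. I'm handing the job in.

```bash
python3 -c "
from bench import robot
robot.wait(0.3); print(robot.close_job())"
```

```text
the job is handed in; nothing more can be done
None
```

The job is handed in: the final wrist picture shows the three blocks lying flat, one in the middle of each third with clear gaps between them, after about 20 s of robot time; no verdict was returned.

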